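Set the screwdriver controller's selector and start it

TASK

Set up the bench screwdriver's controller for the castor screws: with a fingertip, push the big selector's pointer handle round, click by click, until it rests on the sixth of its eight marks (counting clockwise from the shortest). Only then press the large round button right down with a fingertip and let it come back up. Be gentle, do not grip or pick up anything, and leave the small knob and the things lying about alone.

Things in the scene. Friction and masses are not known exactly. Their poses are not given: they have to be found in the camera images.
- control_box: grey flat box of the screwdriver controller, 200 (x) by 340 (y) by 70 mm high, screwed to the bench, top level; origin at the centre of its underside, z up; at yaw 0 x points away from the robot, y to its left. On its top: selector at y = +80 mm, large round button at y = -100 mm, small mode knob at x = -60, y = -35 mm.
- dial (a joint): selector angle in rad, growing clockwise seen from above: 0 with the pointer on mark 1, a click every 0.5236 rad (30 degrees), mark 6 at 2.618, stops at 0 and 3.665. Starts on one of the first marks. Spring detents: about 0.25 N m (4 to 7 N at the pointer) to leave a mark; a little past half-way the pointer snaps on to the next mark by itself and stays.
- dial_axis (a point): point on the selector's vertical axis, half-way up its handle, 19 mm above the box's top (89 mm above the bench); x points along the pointer, z up. Selector: black hub 38 mm across with a one-sided pointer handle, a bar 14 mm wide that reaches 56 mm from the axis and stands from 8 to 30 mm above the box's top, with a white line on it.
- dial_tip (a point): the outer end of the pointer handle, middle of its width, 56 mm from the axis and at the same height as dial_axis; turns with the pointer, x axis pointing outward.
- mark6 (a point): the sixth mark, 65 mm from the selector's axis, on a fixed aluminium disc 148 mm across and 3 mm thick under the selector. Eight black marks 30 degrees apart start 60 mm from the axis and get longer clockwise, 3 to 13 mm; mark 1 (shortest) lies 105 degrees anticlockwise of the box's x axis, mark 6 45 degrees clockwise of it.
- start_button (a joint): travel in m of the large round white push button, 0 when out, 0.006 when fully in; spring return, 5 N when fully in.
- start_button_top (a point): centre of the top of the large round button, 36 mm across, in a black housing; pressed straight down.
- mode_knob (a joint): angle in rad of the small black bar knob (24 mm across, about 44 mm high) on the box's near side; must stay as it is.
- castor_a: loose black twin-wheel castor standing wheels up on top of the control box, beyond the middle; 50 by 50 by 51 mm; origin at the centre of its underside
- castor_b: same kind of loose castor on the bench left of the box; origin at the centre of its underside
- castor_c: same kind of loose castor on the bench in front of the box; origin at the centre of its underside
- bowl: loose steel bowl beyond the box, 110 mm across, 45 mm high; origin at the centre of its underside
- tape: loose cardboard ring, 90 mm across, 24 mm high, on the bench in front of the box; origin at the centre of its underside
- carton: loose small carton beyond the box, 70 by 100 by 50 mm; origin at the centre of its underside
- driver: loose blue inline screwdriver lying on the bench right of the box, about 240 mm long, 36 mm thick; origin under the middle of its body, x towards the bit
- mode_knob_end (a point): the end of the small knob's bar, 11 mm from its axis, on top; must stay where it is (within 4 mm)

How it is judged:
By the outcome, as a careful person would: the job done as asked, in the order asked, and still so for the second after the job is handed in, with the robot touching nothing.
It also fails if it takes over 51 s, if anything falls off the work surface, if the arm or the gripper's body presses on something with over 40 N, if the wrist force passes 120 N, or if a joint passes its speed limit or range.

ROBOT

A 6-joint arm with a two-finger parallel gripper is mounted at the origin on the work surface. World frame = base frame: x ahead of the robot, y to its left, z up, the work surface at z = 0. Lengths are in mm, angles in rad, forces in N, time in s.
With the tool pointing down it reaches from about 375 to 750 mm from the base axis. Payload 9 kg.
Tool frame: the origin (TCP) lies midway between the tips of the shut fingers; the grasp point (between the pads) lies behind it (r.grip_depth is the z of the grasp point in the tool frame, in mm); z points along the fingers, y is the line along which they close (so a half turn about z gives the same grasp; the last joint's range is limited). The gripper opens to 85 mm and grips with 20 to 120 N. Pads are 22 mm wide; open, the fingers measure 114 mm over their backs; the gripper's body (76 mm by 85 mm) begins 54 mm behind the grasp point. The pads swing forward as they close: fully open they stand 13 mm farther back than shut.
Start: joints at [-1.43, 0.104, 0.097, 1.564, 0, 1.353], TCP at [210.702, -561.82, 231.331] pointing down, gripper open.
Joint ranges: [-2.99, 2.99], [-0.84, 1.86], [-1.1, 1.16], [-1.84, 2.11], [-1.51, 1.56], [-3.14, 3.14]. Speed limits (rad/s): [2.22, 2.22, 2.57, 3.14, 3.14, 3.14].

INTERFACE

Orientations are given as a rotation vector (axis times angle).
In Python, from rig import r, hand, ik, sensors, cams, finish_job gives the robot as it stands. Calls block until the motion is done:
- r.move_ptp(position, orientation): joint-space move of the TCP to a pose.
- r.line_to(position, v=150, attitude=None, guard=None): straight line of the TCP; attitude=None keeps the orientation; v is the mean speed in mm/s. With guard (N) it stops when the force on the tool has changed by that much, and returns True; else False.
- r.set_joints(angles): joint-space move.
- hand.gripper_open() and hand.close_gripper(effort=None): open the fingers fully, or close them until they stop; effort is the grip in N (None keeps the last).
- r.sleep(seconds).
- ik(position, orientation): joint angles nearest the present ones, or None.
- sensors.read_state(): the state.
- cams.snapshot(name): name is "scene" or "top"; returns a dict with "img" (480x640x3 uint8, red, green, blue), "fov_y" (degrees; the focal length in pixels is half the picture's height over the tangent of half this angle, whatever the lens; pixels are square), "cx", "cy" (the principal point, pixels), "k1" (the pictures are not rectified: a ray, as slopes to the right and down, at radius r is drawn at 1 + k1 r^2 times it, then the intrinsics apply), "R" (3x3) and "t" (3): a world point X has camera coordinates R X + t. Camera axes: x right, y down, z forward; pixel columns grow to the right and rows downward; lengths in mm; the calibration is good to about 2 mm. A picture is of the moment at which its call begins. There is no depth.
A pose or a line that the arm cannot do raises r.Unreachable and nothing moves.
- finish_job(): hands the job in; it is judged then, once.
The state is a dict: "time": time; "joint_positions": joint angles; "qvel": joint speeds; "tau": joint torques, N m; "tcp_pos": TCP position; "ee_rot": TCP orientation; "force": force on the tool from outside, world axes, zero at the start; "ft_torque": the same for the moment, N m; "finger_gap": opening from 0.0 (shut) to 1.0 (fully open); "finger_force": force on a finger pad.
Only numpy, scipy, OpenCV 4.12 (cv2) and the standard library are available. Lean on these libraries where they do the work, as an engineer would, in place of code of your own. Each camera call takes 0.05 s, during which the arm holds its last target. There are 200 camera calls.

## Working session

There is one attempt and no reset: what is moved stays moved. The work goes in short steps, each a Python script; the robot and the scene stay as the last script left them, time stands still between calls to the robot, and variables do not carry over. Pictures are saved under pics/ and viewed, at most 10 in all, crops included, and the job is handed in when it is done.

```bash
mkdir -p pics; ls; python3 - <<'E'
from rig import r, hand, ik, sensors, cams, finish_job
import cv2,pickle
for n in ("scene","top"):
    s=cams.snapshot(n); pickle.dump(s,open(f"pics/{n}0.pkl","wb"))
    cv2.imwrite(f"pics/{n}0.png",s["img"][:,:,::-1]); print(n,{k:v for k,v in s.items() if k!="img"})
s=sensors.read_state();print(s)
E
```

```text
pics
scene {'fov_y': 52.81491284425175, 'cx': 313.49801026225646, 'cy': 241.839715546059, 'k1': -0.1327988344214043, 'R': array([[ 0.71905429,  0.69464285, -0.0207904 ],
       [ 0.36011759, -0.3980257 , -0.84373625],
       [-0.59437046,  0.59920519, -0.5363552 ]]), 't': array([-430.89538675, -119.40348096, 1401.98722662])}
top {'fov_y': 53.906986561787015, 'cx': 320.55458591219457, 'cy': 237.41835810088045, 'k1': -0.0632656497341046, 'R': array([[-2.00069521e-02, -9.99799815e-01,  2.28616315e-04],
       [-9.99196975e-01,  1.99869481e-02, -3.47264519e-02],
       [ 3.47149309e-02, -9.23203192e-04, -9.99396829e-01]]), 't': array([ 35.66772638, 563.85006812, 978.70101561])}
{'time': 0.1, 'joint_positions': array([-1.42968547e+00,  1.04645634e-01,  9.65244255e-02,  1.56391464e+00,
       -1.25348661e-05,  1.35311388e+00]), 'qvel': array([-1.05975176e-03, -5.89443533e-04,  1.14540616e-03,  6.94700645e-05,
       -1.18317793e-03, -5.40624344e-04]), 'tau': array([ 6.59305530e-03, -5.58210969e+01,  5.04716420e+01,  1.29815153e-02,
       -1.96892242e-04,  1.21718392e-05]), 'tcp_pos': array([ 210.6565871 , -561.46789907,  230.58410791]), 'ee_rot': array([-3.08995569e+00, -5.60351966e-01, -5.48287454e-05]), 'force': array([ 0.73418739,  0.27558034, -0.9196565 ]), 'ft_torque': array([-0.00376504, -0.01185767,  0.00155572]), 'finger_force': 0.0, 'finger_gap': 0.9971492373957227}
```

View pics/top0.png

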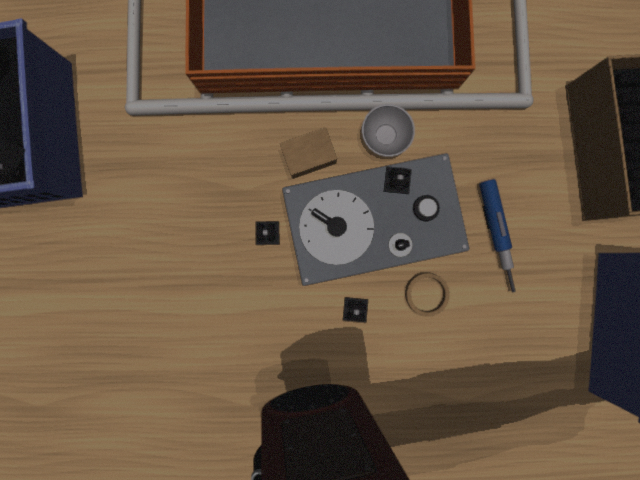

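View pics/scene0.png

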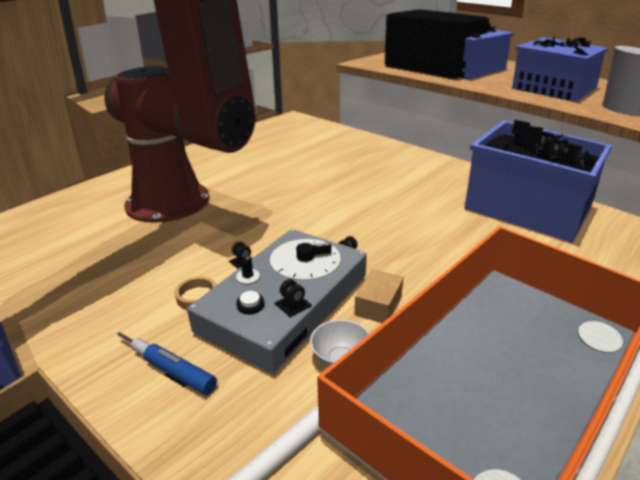

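The top view shows the disc at about (337,227), the pointer tip near (313,211), the button at (427,207), the small knob at (401,244) and castor_a at (398,180). The four box corner screws are at (287,190), (445,156), (466,247) and (306,281).

```bash
cat > h.py <<'E'
import numpy as np, cv2
def cal(s):
    f=s["img"].shape[0]/2/np.tan(np.radians(s["fov_y"])/2)
    return np.array([[f,0,s["cx"]],[0,f,s["cy"]],[0,0,1]]), np.array([s["k1"],0,0,0,0.])
def ray(s,uv):
    K,d=cal(s); p=cv2.undistortPoints(np.array(uv,float).reshape(-1,1,2),K,d).reshape(-1,2)
    return -s["R"].T@s["t"], np.c_[p,np.ones(len(p))]@s["R"]
def plane(s,uv,z):
    c,d=ray(s,uv); return c+d*((z-c[2])/d[:,2])[:,None]
def tri(s1,u1,s2,u2):
    c1,d1=ray(s1,u1);c2,d2=ray(s2,u2); a=np.c_[d1[0],-d2[0]]
    k=np.linalg.lstsq(a,c2-c1,rcond=None)[0]; p,q=c1+k[0]*d1[0],c2+k[1]*d2[0]
    return (p+q)/2,np.linalg.norm(p-q)
def proj(s,X):
    K,d=cal(s); return cv2.projectPoints(np.array(X,float).reshape(-1,1,3),cv2.Rodrigues(s["R"])[0],s["t"].astype(float),K,d)[0].reshape(-1,2)
E
python3 - <<'E'
import pickle; from h import *
s=pickle.load(open("pics/top0.pkl","rb")); im=s["img"]
g=cv2.cvtColor(im,cv2.COLOR_RGB2GRAY); hsv=cv2.cvtColor(im,cv2.COLOR_RGB2HSV)
m=((g>125)&(hsv[...,1]<50)).astype(np.uint8)
m[:150]=0
cs,_=cv2.findContours(m,cv2.RETR_EXTERNAL,cv2.CHAIN_APPROX_NONE)
for c in cs:
    a=cv2.contourArea(c)
    if a>100:
        e=cv2.fitEllipse(cv2.convexHull(c)); print(a,e, plane(s,e[0],73)[0], plane(s,e[0],95)[0])
C=plane(s,[[287,190],[445,156],[466,247],[306,281]],70); print(C, C.mean(0), [np.linalg.norm(C[i]-C[i-1]) for i in range(4)])
y=(C[0]+C[3]-C[1]-C[2]);print("yaw",np.degrees(np.arctan2(-y[0],y[1])))
x=(C[0]+C[1]-C[2]-C[3]);print("yaw",np.degrees(np.arctan2(x[1],x[0])))
cv2.imwrite("pics/c1.png",cv2.resize(im[150:290,270:480,::-1],None,fx=3.8,fy=3.8,interpolation=cv2.INTER_CUBIC))
E
```

```text
378.0 ((400.0319519042969, 244.55870056152344), (22.48473358154297, 22.649877548217773), 77.52460479736328) [ 545.11297987 -131.25995675   73.        ] [ 544.75663298 -127.5352235    95.        ]
188.0 ((427.4333801269531, 206.95916748046875), (15.513097763061523, 16.555871963500977), 148.00872802734375) [ 618.1256528  -187.46970844   73.        ] [ 616.03219307 -182.40763638   95.        ]
4188.0 ((336.1349792480469, 226.811767578125), (73.82874298095703, 74.11474609375), 120.70602416992188) [582.46336919  -6.54070171  73.        ] [581.21838423  -5.783281    95.        ]
[[ 657.39713554   88.83572472   70.        ]
 [ 719.60925796 -226.58617927   70.        ]
 [ 537.65116307 -262.75155696   70.        ]
 [ 477.40608279   54.69348326   70.        ]] [598.01590984 -86.45213206  70.        ] [np.float64(183.200632429053), np.float64(321.49856251177005), np.float64(185.51733838048398), np.float64(323.1111623876255)]
yaw 10.951167732804043
yaw 10.99265252371139
```

View pics/c1.png

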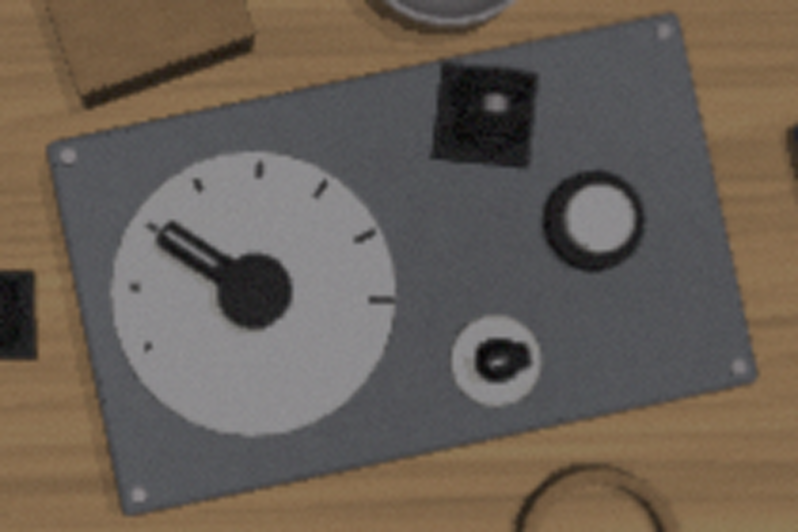

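The pointer (tip near (165,235) in the crop) rests on the third mark from the shortest. The box yaw is about 11°, and the disc centre agrees with the box geometry to 2 mm: the dial axis is at about (582.5, -7). I'll plan a rotating push from behind the pointer and check IK first.

```bash
cat >> h.py <<'E'
from scipy.spatial.transform import Rotation
AX=np.array([582.5,-7.]); Z=83
def pose(phi,off,sgn=1,z=Z,rad=42):
    a=np.radians(phi); u=np.array([np.cos(a),np.sin(a),0]); t=np.array([-u[1],u[0],0]); zz=np.array([0,0,-1.])
    y=sgn*u; R=np.c_[np.cross(y,zz),y,zz]
    return np.array([*AX,z])+rad*u+off*t, Rotation.from_matrix(R).as_rotvec()
E
python3 - <<'E'
import pickle; from h import *
from rig import r,hand,ik,sensors
print(r.grip_depth)
for s in (1,-1):
    for phi in (56,20,-10,-34): 
        q=ik(*pose(phi,18,s)); print(s,phi,None if q is None else np.round(q,2))
a=pickle.load(open("pics/top0.pkl","rb"));b=pickle.load(open("pics/scene0.pkl","rb"))
g=cv2.cvtColor(b["img"],cv2.COLOR_RGB2GRAY); m=(g>150).astype(np.uint8); m[:285]=0;m[312:]=0;m[:,:232]=0;m[:,268:]=0
n,l,st,c=cv2.connectedComponentsWithStats(m); print(st[1:],c[1:])
i=1+np.argmax(st[1:,4]); print(tri(a,[427.43,206.96],b,c[i]), proj(b,[[582.5,-7,73]]))
E
```

```text
-18.700000000000003
1 56 [-0.16  0.11 -0.17  1.29  0.    0.44]
1 20 [-0.17  0.18 -0.09  1.3   0.    1.05]
1 -10 [-0.2   0.21 -0.06  1.3   0.    1.54]
1 -34 [-0.23  0.21 -0.05  1.3   0.    1.93]
-1 56 [-0.16  0.11 -0.17  1.29 -0.   -2.7 ]
-1 20 [-0.17  0.18 -0.09  1.3   0.   -2.09]
-1 -10 [-0.2   0.21 -0.06  1.3   0.   -1.6 ]
-1 -34 [-0.23  0.21 -0.05  1.3   0.   -1.21]
[[240 290  19  14 224]] [[249.05357143 296.51339286]]
(array([ 616.34116178, -183.71627162,   90.11190331]), np.float64(0.4875747730834384)) [[304.70291237 256.90281642]]
```

```bash
python3 - <<'E'
import pickle; from h import *
from rig import r,hand,ik,sensors,cams
hand.close_gripper(20)
p,o=pose(56,34,z=180); r.move_ptp(p,o)
F0=sensors.read_state()["force"]
print("desc",r.line_to(pose(56,34)[0],v=80,guard=8))
def st(tag):
    s=sensors.read_state(); print(tag,round(s["time"],2),np.round(s["tcp_pos"],1),np.round(s["force"]-F0,1))
st("down")
for off in (26,22,19):
    print(r.line_to(pose(56,off)[0],v=40,guard=6)); st(off)
s=cams.snapshot("top"); pickle.dump(s,open("pics/top1.pkl","wb"))
cv2.imwrite("pics/c2.png",cv2.resize(s["img"][150:290,270:480,::-1],None,fx=3.8,fy=3.8))
E
```

```text
desc False
down 4.76 [578.2  46.8  83.7] [-1.2  0.8 -0. ]
False
26 5.11 [584.7  42.1  83.1] [ 0.3  1.1 -0.8]
False
22 5.36 [587.9  40.   83. ] [-0.4  0.8  0.3]
False
19 5.61 [590.3  38.3  83. ] [-0.2  1.4  0.4]
```

View pics/c2.png

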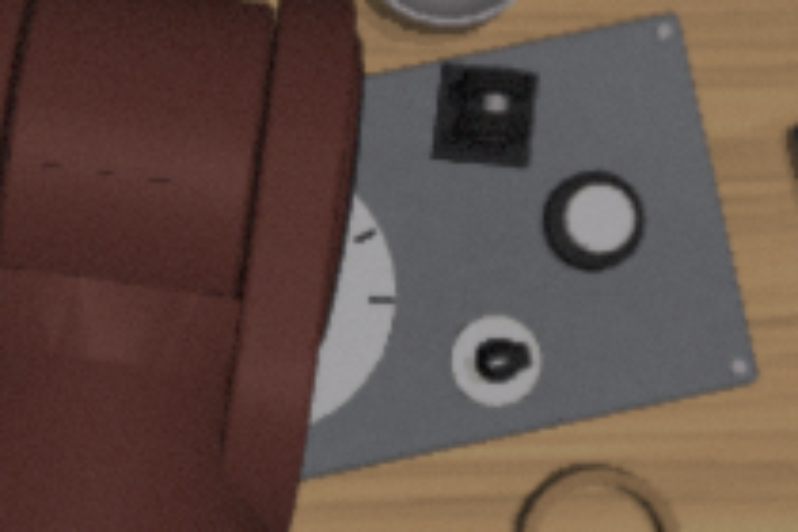

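The arm hides the dial from the top camera; no contact yet. I'll rotate in small steps and use the tangential force to detect the clicks.

```bash
python3 - <<'E'
import pickle; from h import *
from rig import r,hand,ik,sensors,cams
F0=sensors.read_state()["force"]
for phi in range(56,8,-3):
    p,o=pose(phi,18); hit=r.line_to(p,v=30,attitude=o,guard=15)
    s=sensors.read_state(); a=np.radians(phi); t=np.array([-np.sin(a),np.cos(a),0]);f=s["force"]-F0
    print(phi,hit,round(s["time"],2),"ft %.1f"%(f@t),np.round(f,1))
    if hit: break
s=cams.snapshot("scene"); pickle.dump(s,open("pics/scene2.pkl","wb"))
cv2.imwrite("pics/s2.png",cv2.resize(s["img"][190:350,180:390,::-1],None,fx=3.7,fy=3.7))
E
```

```text
56 False 5.91 ft 0.2 [-0.5 -0.4 -0.2]
53 False 6.16 ft 4.0 [-3.   2.6  0.8]
50 False 6.41 ft 2.6 [-1.9  1.7  0.4]
47 False 6.66 ft 2.8 [-1.5  2.5 -0.9]
44 False 6.91 ft 1.6 [-0.5  1.7 -0.8]
41 False 7.16 ft -0.2 [ 0.3 -0.1  0. ]
38 False 7.41 ft 1.1 [-0.4  1.1  0.6]
35 False 7.66 ft -0.5 [-0.2 -0.7 -0.3]
32 False 7.91 ft -0.0 [-0.5 -0.4 -0. ]
29 False 8.16 ft 0.7 [-0.5  0.5 -1.2]
26 False 8.41 ft 0.1 [-0.6 -0.2 -0.2]
23 False 8.66 ft 3.1 [-2.2  2.5  1.7]
20 False 8.91 ft 2.6 [-1.7  2.2  0.8]
17 False 9.16 ft 1.8 [-0.2  1.9 -0.8]
14 False 9.41 ft 0.9 [-0.3  0.8 -0.6]
11 False 9.66 ft 0.8 [-0.5  0.7  0.3]
```

View pics/s2.png

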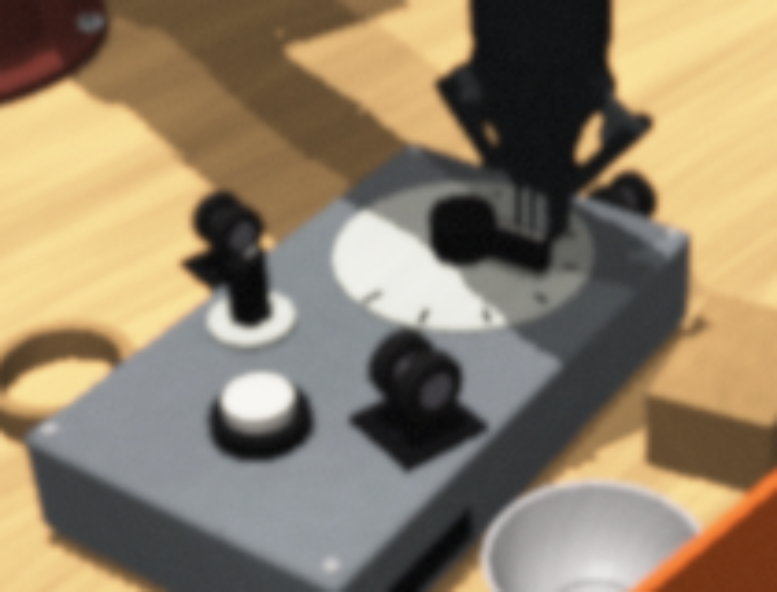

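Marks are visible at (570,265), (541,297), (488,315), (424,315) and (372,298), which are marks 4 to 8. The pointer is between marks 4 and 5, pushed by the shut fingertips. The force pattern repeats every 30° as expected, so I'll continue: two more snaps and stop short of mark 6.

```bash
python3 - <<'E'
import pickle; from h import *
from rig import r,hand,ik,sensors,cams
for phi in list(range(8,-25,-3))+[-26]:
    p,o=pose(phi,18); hit=r.line_to(p,v=30,attitude=o,guard=15)
    s=sensors.read_state(); a=np.radians(phi); t=np.array([-np.sin(a),np.cos(a),0]);f=s["force"]
    print(phi,hit,round(s["time"],2),"ft %.1f"%(f@t),np.round(f,1))
    if hit: break
r.line_to(pose(-26,30)[0],v=80)
r.line_to(pose(-26,30,z=190)[0],v=150)
r.move_ptp([616.5,-184.2,190],pose(-26,18)[1])
s=cams.snapshot("top"); pickle.dump(s,open("pics/top3.pkl","wb"))
cv2.imwrite("pics/top3.png",s["img"][:,:,::-1])
s=cams.snapshot("scene"); pickle.dump(s,open("pics/scene3.pkl","wb"))
cv2.imwrite("pics/s3.png",cv2.resize(s["img"][190:350,180:390,::-1],None,fx=3.7,fy=3.7))
print(sensors.read_state()["time"],sensors.read_state()["tcp_pos"])
E
```

```text
8 False 9.96 ft -0.6 [-0.1 -0.6 -0.4]
5 False 10.21 ft 0.3 [-0.2  0.3 -0.3]
2 False 10.46 ft -0.0 [0.7 0.  0.8]
-1 False 10.71 ft -0.7 [-0.1 -0.7  0.1]
-4 False 10.96 ft 0.2 [-0.5  0.3  0.3]
-7 False 11.21 ft 2.3 [-0.8  2.4  0.5]
-10 False 11.46 ft 2.1 [-0.1  2.2  0.9]
-13 False 11.71 ft 1.3 [0.4 1.2 0.9]
-16 False 11.96 ft 0.9 [ 0.2  0.8 -0.2]
-19 False 12.21 ft -0.9 [-1.  -0.6  0.3]
-22 False 12.46 ft -0.0 [-0.1  0.   0.2]
-26 False 12.72 ft 0.5 [ 0.2  0.5 -0.4]
14.7583 [ 616.65135284 -182.76241754  189.71545323]
```

View pics/s3.png

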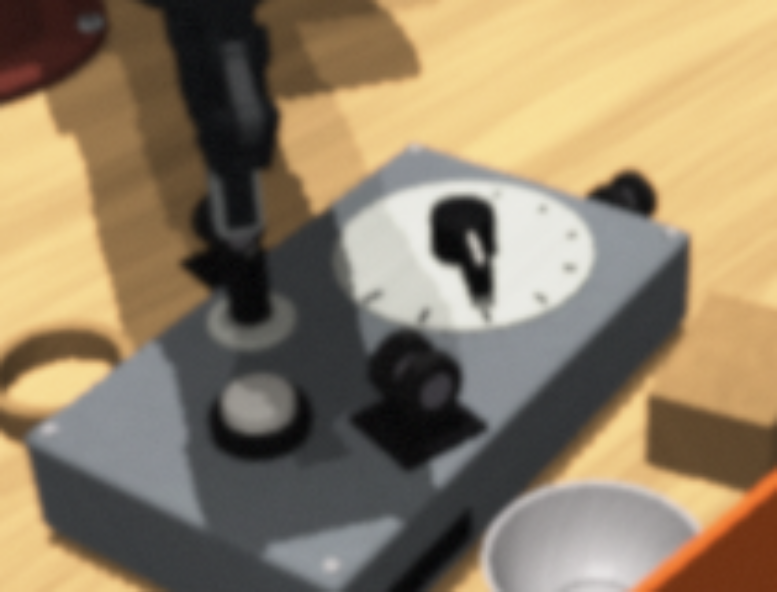

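View pics/top3.png

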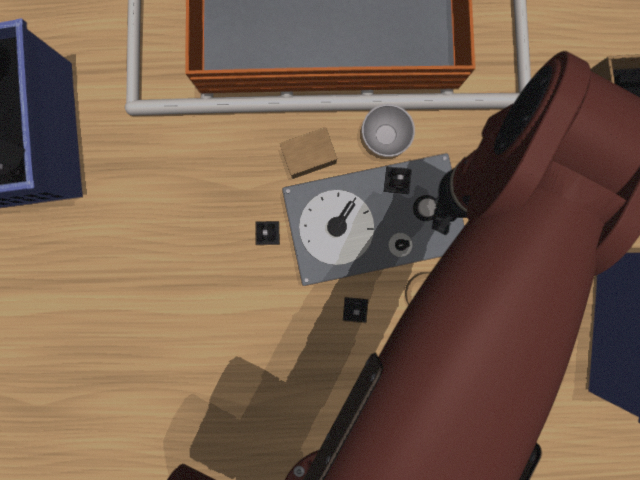

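The pointer rests on mark 6: at (488,315) in the scene crop, with marks 7 and 8 beyond it at (424,315) and (372,298). The castors, knob and tape look undisturbed. Now the button.

```bash
python3 - <<'E'
import pickle; from h import *
from rig import r,hand,ik,sensors,cams
def st(tag):
    s=sensors.read_state(); print(tag,round(s["time"],2),np.round(s["tcp_pos"],1),np.round(s["force"],1))
b=[616.6,-184.2]
print(r.line_to([*b,97],v=80,guard=6)); st("above")
for z in (93,90,88,86,84,82,80,78):
    hit=r.line_to([*b,z],v=12,guard=10); st(z)
    if hit or abs(sensors.read_state()["force"][2])>9: print("hit");break
r.sleep(0.3); st("held")
r.line_to([*b,190],v=80); st("up")
r.move_ptp([500,-450,230],sensors.read_state()["ee_rot"])
s=cams.snapshot("top"); cv2.imwrite("pics/top4.png",s["img"][:,:,::-1]); st("end")
E
```

```text
False
above 16.07 [ 617.  -184.4   97.7] [ 0.1 -0.1 -0.6]
93 16.56 [ 616.5 -184.2   92.9] [-0.   0.  -0.1]
90 16.96 [ 616.8 -184.3   90.3] [-0.3  0.4  2.8]
88 17.27 [ 616.8 -184.3   88.2] [0.  0.9 4.2]
86 17.59 [ 616.8 -184.3   86.2] [ 0.6 -0.1  4.4]
84 17.8 [ 616.8 -184.3   86.1] [-1.7  1.2  6.6]
hit
held 18.1 [ 616.8 -184.3   86.1] [-2.5  0.6  7.1]
up 19.55 [ 616.3 -184.1  189.3] [-0.2  0.2 -0.1]
end 20.73 [ 500.9 -448.6  229.8] [ 0.2  0.5 -0.1]
```

View pics/top4.png

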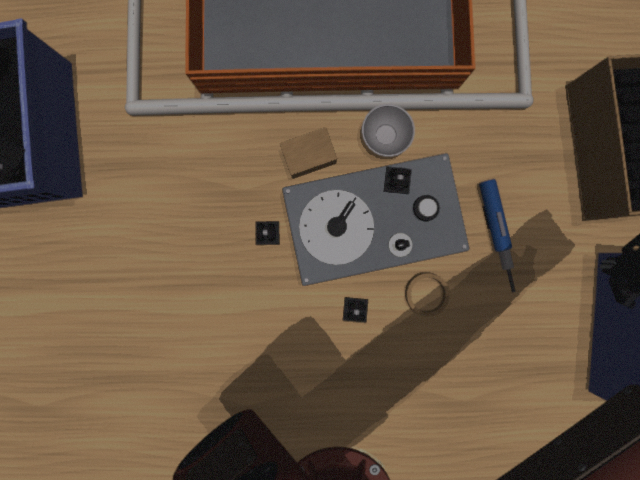

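The pointer is still on mark 6 (350,203). The button bottomed at z = 86.1 (7 N, above the 5 N full-travel force) and has sprung back, and everything else is in place.

```bash
python3 -c "
from rig import finish_job
print(finish_job())"
```

```text
the job is handed in; nothing more can be done
None
```

The job is handed in at about 21 s on the robot's clock: the selector was pushed click by click from mark 3 to mark 6, then the large button was pressed to its stop (about 7 N) and came back up, with the small knob and loose things looking untouched in the last picture.

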